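Screw the filler plug home in a sand-filled kettlebell

ROBOT

A 7-joint arm with a two-finger parallel gripper is mounted at the origin on the work surface. World frame = base frame: x ahead of the robot, y to its left, z up, the work surface at z = 0. Lengths are in m, angles in degrees, forces in N, time in s.
With the tool pointing down it reaches from about 0.425 to 0.875 m from the base axis. Payload 8.4 kg.
Tool frame: the origin (TCP) lies at the very end of the fingers, on their centre line; the grasp point (between the pads) lies 19 mm behind it; z points along the fingers, y is the line along which they close (so a half turn about z gives the same grasp; the last joint's range is limited). The gripper opens to 87 mm and grips with 3 to 60 N. Pads are 19 mm wide; open, the fingers measure 117 mm over their backs; the gripper's body (75 mm by 190 mm) begins 51 mm behind the grasp point.
Start: joints at [-78.22, 19.091, 2.286, 83.961, -0.768, 76.965, -3.352], TCP at [0.195, 0.62, 0.223] pointing down, gripper open.
Joint ranges: [-147.57, 147.57], [-21.85, 119.76], [-74.77, 79.35], [14.55, 137.4], [-85.83, 265.84], [4.83, 119.75], [-152.11, 152.11]. Speed limits (degrees/s): [127.2, 127.2, 159.86, 159.86, 180, 180, 180].

INTERFACE

Orientations are given as [roll, pitch, yaw] about the fixed x, y, z axes, in that order (R = Rz(yaw) Ry(pitch) Rx(roll)).
In Python, from plant import read_state, snapshot, hand_in, trace gives the robot as it stands. The module is installed in compiled form; this text tells all that it offers.
- The arm moves only by the shell command python3 -m handwheel 'ROWS'. ROWS is JSON, a list that holds one entry, the list of rows, each a list of 7 numbers: the shift along the tool's x, y, z in units of 150 mm (1.0 is 150 mm), then the turn, a rotation vector about the tool's x, y, z in units of 60 degrees (1.0 is 60 degrees), then the finger opening in mm, from 0 to 87. In form: [[[dx, dy, dz, rx, ry, rz, gripper], ...]]. A call has 1 to 20 rows; each row is the pose to reach, as a shift and turn from the pose commanded when the call began, along the tool's axes at that moment; what a row does not reach only later rows make up. A row lasts 1/12 s, in which the tool goes at most 41.7 mm and 7.16 degrees, less where a joint would pass 70% of its speed; a pose out of reach is approached as far as the arm can. A call with a number of a shift or a turn outside -1 to 1 is refused whole. A call with a gripper value outside its range is refused whole. The fingers move at their own pace and stop on an object; the grip force is fixed at half the most. Time passes only in rows, so rows that repeat a pose let the fingers close. It gives the time, the measured TCP pose, the force, the opening and the grip force at its end, in the units of the state.
- read_state(): the state, without advancing time (a new reading comes with each control period).
- snapshot(name): name is "side" or "top" or "wrist"; returns a dict with "frame" (384x512x3 uint8, blue, green, red), "intrinsics" (3x3 intrinsics, pixels), "distortion" ([k1, k2, p1, p2, k3] as OpenCV has them; the pictures are not rectified), "origin" and "attitude" of the camera in the world; the wrist camera has in their place "mount" (4x4, takes a point from camera to tool coordinates, whose origin is the TCP and whose axes are the flange's). Camera axes: x right, y up, looking along -z (the intrinsics and any distortion apply to the point x, -y, -z); pixel columns grow to the right and rows downward; lengths in m; the calibration is good to about 2 mm. A picture is of the moment at which its call begins: read the wrist's pose just before it. There is no depth.
- hand_in(): hands the job in; it is judged then, once.
Trained networks look in a picture, given as the dict that the camera call returned (one of the last four; its "shot" number tells which), for a name from the list of things; names that differ only in an ending like _2 or _b are one class to them, and where a whole thing is asked for, a point or a joint stands for the part that bears it (a point fixed in the world has none). Each returns a list of dicts, best first, with "score" (0 to 1); they miss things now and then, are a little off and sometimes report something else, mostly with a low value. They report only what shows in the picture. A call takes as long as a camera call. They do not tell look-alikes from the thing itself.
- trace(picture, name): "pixels" (384x512 bool, what is visible of it) and "extent" ([left, top, width, height] in pixels, round what is visible of it).
The state is a dict: "clock": time; "joints": joint angles; "dq": joint speeds; "tau": joint torques, N m; "position": TCP position; "eef_rot": TCP orientation; "contact_force": force on the tool from outside, world axes, zero at the start; "torque": the same for the moment, N m; "grip_width": finger opening in m; "finger_force": force on a finger pad.
Only numpy, scipy, OpenCV 4.12 (cv2) and the standard library are available. Lean on these libraries where they do the work, as an engineer would, in place of code of your own. Each camera call takes 0.05 s, during which the arm holds its last target. There are 200 camera calls.

TASK

The filler plug of the kettlebell has only been set down loosely on its thread. With light pressure turn it backward (anticlockwise from above) until you feel the thread start drop, then screw it forward (clockwise) until its flange is home on the neck, level and snug, not cross-threaded. Never force it or lean on it, leave the other things where they are, and let go of the plug at the end.

Things in the scene. Friction and masses are not known exactly. Their poses are not given: they have to be found in the camera images.
- kettlebell: yellow plastic kettlebell, filled with sand and laid on its side, far too heavy to shift. Bell 194 mm across, 110 mm thick, its upper face flat over the middle 116 mm. Origin at the centre of the bell's underside, on the shelf top; z up, x from the bell's centre to the handle (outer edge of the handle 185 mm out, its top 72 mm above the shelf).
- neck_rim (a point): centre of the rim of the filler neck in the bell's upper face, 114 mm above the shelf (64 mm across, 4 mm proud of the face; bore 52 mm). Inside is a coarse right-hand thread with three starts, lead 24 mm a turn, 1 mm of play all round; its first turn is cut flat 3 mm below the rim. Where the starts lie is not marked and differs each time. Axes as the kettlebell's.
- plug_flange (a point): centre of the underside of the plug's flange. The plug is black plastic, about 70 g, loose: flange 61 mm across and 5 mm thick, below it the threaded stem, above it a wing bar; z is its axis, up. Height above neck_rim: 12 mm at the start (its thread starts stand on the neck's first turn), about 5.5 mm when they have dropped, 0 when home.
- plug_wing (a point): centre of the plug's wing bar, the place to grip: 50 mm long (x), 13 mm thick (y), 23 mm high; the flange's top is 12 mm below this point, the bar's top 11 mm above it. Turning is easy until the flange is home; snug is then 0.15 to 0.25 N m. All the contacts of plug and kettlebell together must never add up to over 40 N: press with 3 to 8 N.
- wing_end (a point): end of the wing bar, 25 mm from plug_wing along its x; at the start it points to the kettlebell's handle within 5 degrees. Turned backward the plug drops 7 mm after 15 to 75 degrees, into a gap 8 to 12 degrees wide; further back it runs against or onto the next thread. From the drop it is home after about 85 degrees forward and snug some 20 degrees later.
- pushup_a_mid (a point): middle of the black push-up bar at the robot's right: two feet 150 mm long, 210 mm long overall, grip bar along its x at 108 mm height, 124 mm high; this point is 60 mm above the shelf. Loose; leave alone.
- pushup_b_mid (a point): the same for the push-up bar at the robot's left. Loose; leave alone.
- mug_mid (a point): middle of the ceramic mug, 82 mm across, 95 mm high, half-way up. Loose; leave alone.
- shoe_horn_mid (a point): middle of the wooden shoe horn lying flat, 198 mm long, up to 38 mm wide, 8 mm thick. Loose; leave alone.
Things that resemble listed ones, but are neither listed nor needed, are in the scene too. Leave any pink, red or turquoise look-alike of the part that bears plug_flange alone.

How it is judged (in metres and radians):
On the way, in this order (a step that is already met when the one before it is completed fails the run):
1. the plug is turned backward (anticlockwise from above) while it still stands on the first thread (y of wing_end in the frame of kettlebell above 0.0065 m and x of wing_end in the frame of kettlebell above 0 m and z of plug_flange in the frame of neck_rim between 0.0095 and 0.015 m and horizontal distance between plug_flange and neck_rim below 0.005 m), for 0.05 s.
2. still turned back, the thread start has dropped and the plug sits level in the groove (y of wing_end in the frame of kettlebell above 0.0065 m and z of plug_flange in the frame of neck_rim below 0.0085 m and angle between plug_flange's own z axis and vertical below 0.07 rad and horizontal distance between plug_flange and neck_rim below 0.004 m), for 0.1 s.
At the end, for the whole second after the job is handed in: the plug's flange is within 1.5 mm of the rim, within 3 mm of its centre and level within 0.05 rad, snug (it bears on thread and rim with more than 2 N, its weight alone being about 1 N), and the fingers have let go of it (z of plug_flange in the frame of neck_rim below 0.0015 m and angle between plug_flange's own z axis and vertical below 0.05 rad and horizontal distance between plug_flange and neck_rim below 0.003 m and contact force between plug and kettlebell above 2 N and contact force between the fingers and plug below 0.1 N); the robot touches nothing.
It fails at once if the plug is forced: over 40 N on its thread and rim (contact force between plug and kettlebell above 40 N).
It fails at once if the push-up bar a is moved more than 20 mm (distance of pushup_a_mid from where it was at the start of the episode above 0.02 m).
It fails at once if the push-up bar b is moved more than 20 mm (distance of pushup_b_mid from where it was at the start of the episode above 0.02 m).
It fails at once if the mug is moved more than 20 mm (distance of mug_mid from where it was at the start of the episode above 0.02 m).
It fails at once if the shoe horn is moved more than 20 mm (distance of shoe_horn_mid from where it was at the start of the episode above 0.02 m).
It also fails if it takes over 58 s, if anything falls off the work surface, if the arm or the gripper's body presses on something with over 40 N, if the wrist force passes 120 N, or if a joint passes its speed limit or range.

## Working session

There is one attempt and no reset: what is moved stays moved. The work goes in short steps, Python scripts to look and compute and a shell command to move; the robot and the scene stay as the last step left them, time stands still between calls to the robot, and variables do not carry over. Pictures are saved under pics/ and viewed, at most 10 in all, crops included, and the job is handed in when it is done.

```bash
mkdir -p pics; cat > h.py <<'E'
import numpy as np, cv2
from scipy.spatial.transform import Rotation as R
from plant import read_state, snapshot, hand_in, trace
def cam(p,s=None):
    if 'mount' in p:
        T=np.eye(4);T[:3,:3]=rot(s);T[:3,3]=s['position'];M=T@np.array(p['mount']);return M[:3,3],M[:3,:3]
    A=np.array(p['attitude'],float)
    if A.shape!=(3,3): A=R.from_euler('xyz',A,degrees=True).as_matrix()
    return np.array(p['origin']),A
def rot(s): return R.from_euler('xyz',s['eef_rot'],degrees=True).as_matrix()
def onz(p,uv,z,s=None):
    o,A=cam(p,s);q=cv2.undistortPoints(np.array(uv,float).reshape(-1,1,2),np.array(p['intrinsics']),np.array(p['distortion']))[:,0]
    d=np.c_[q[:,0],-q[:,1],-np.ones(len(q))]@A.T
    return o+d*((z-o[2])/d[:,2])[:,None]
def proj(p,X,s=None):
    o,A=cam(p,s);c=(np.atleast_2d(X)-o)@A;c=c*[1,-1,-1]
    return cv2.projectPoints(c,np.zeros(3),np.zeros(3),np.array(p['intrinsics']),np.array(p['distortion']))[0][:,0]
E
python3 - <<'E'
from h import *
s=read_state();print({k:np.round(v,3) for k,v in s.items()})
ps={n:snapshot(n) for n in('side','top')}
for n,p in ps.items():
    print(n,{k:v for k,v in p.items() if k not in('frame',)})
    for t in('kettlebell','plug_flange','pushup_a_mid','mug_mid','shoe_horn_mid'):
        print(t,[(round(d['score'],2),d['extent']) for d in trace(p,t)])
cv2.imwrite('pics/a.png',np.hstack([cv2.resize(ps['top']['frame'],(512,384))]))
cv2.imwrite('pics/b.png',ps['side']['frame'])
E
```

```text
{'clock': np.float64(0.0), 'joints': array([-78.22 ,  19.132,   2.285,  84.011,  -0.767,  76.965,  -3.353]), 'dq': array([-0.096, -0.169, -0.085,  0.099, -0.129, -0.096, -0.007]), 'tau': array([-0.0000e+00, -6.5635e+01,  1.3350e+00, -4.0380e+01, -6.0000e-02,
        4.5000e-02,  0.0000e+00]), 'position': array([0.195, 0.62 , 0.222]), 'eef_rot': array([-1.79908e+02,  7.00000e-03,  1.62534e+02]), 'contact_force': array([ 0.959, -0.51 , -0.716]), 'torque': array([-0.016, -0.012,  0.027]), 'finger_force': np.float64(0.0), 'grip_width': np.float64(0.087)}
side {'intrinsics': array([[411.72604879,   0.        , 253.05199669],
       [  0.        , 411.72604879, 195.75296546],
       [  0.        ,   0.        ,   1.        ]]), 'distortion': array([0.00631933, 0.        , 0.        , 0.        , 0.        ]), 'origin': array([ 0.12698321, -0.86188455,  1.23999404]), 'attitude': array([ 39.47557887,  -0.79187818, -21.19087544]), 'shot': 1}
kettlebell [(0.9, [225.9, 161.6, 70.9, 55.2]), (0.52, [212.3, 104.6, 57.8, 45.8])]
plug_flange [(0.75, [262.8, 225.5, 22.4, 16.1]), (0.69, [241.9, 168.0,
[... 411 characters left out ...]
190.9140787 ],
       [  0.        ,   0.        ,   1.        ]]), 'distortion': array([0.03748213, 0.        , 0.        , 0.        , 0.        ]), 'origin': array([0.33155941, 0.01275953, 1.44192281]), 'attitude': array([  6.18415526,   0.42918601, -89.30858875]), 'shot': 2}
kettlebell [(0.73, [212.2, 132.1, 54.5, 84.6])]
plug_flange [(0.79, [288.0, 177.7, 16.2, 13.8]), (0.78, [183.1, 174.9, 16.3, 17.3]), (0.71, [177.9, 145.9, 17.8, 18.4]), (0.7, [236.7, 174.9, 17.6, 16.4]), (0.7, [213.2, 230.9, 18.4, 18.1])]
pushup_a_mid [(0.81, [357.1, 123.8, 46.8, 65.5]), (0.34, [231.8, 171.7, 18.7, 20.6])]
mug_mid [(0.94, [158.4, 203.6, 37.6, 21.7])]
shoe_horn_mid [(0.62, [329.8, 201.2, 33.4, 43.8])]
```

```bash
python3 - <<'E'
import cv2
a=cv2.imread('pics/a.png')[100:290,120:420];cv2.imwrite('pics/a2.png',cv2.resize(a,None,fx=2.6,fy=2.6,interpolation=cv2.INTER_CUBIC))
b=cv2.imread('pics/b.png')[90:340,170:390];cv2.imwrite('pics/b2.png',cv2.resize(b,None,fx=2.4,fy=2.4,interpolation=cv2.INTER_CUBIC))
E
```

```text
(no output)
```

View pics/a2.png

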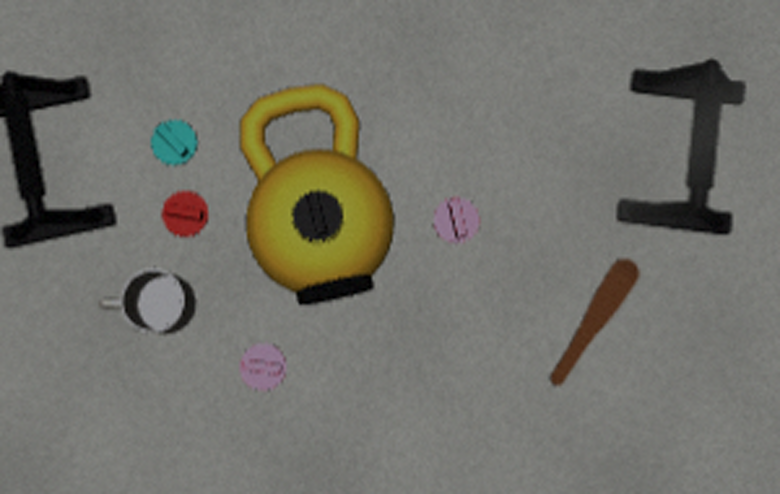

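View pics/b2.png

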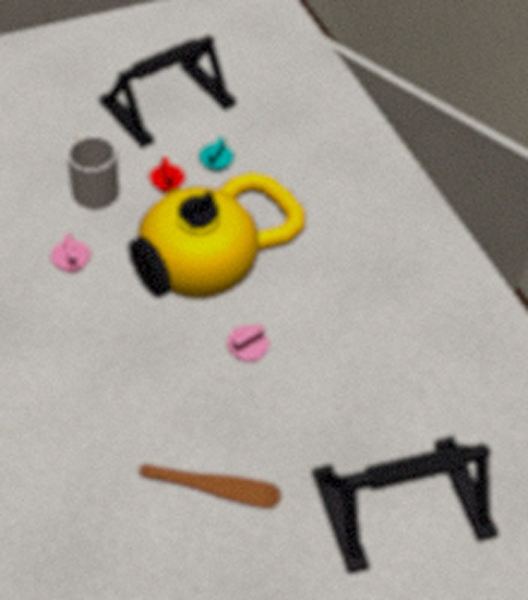

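The candidates in the top view are the black plug on the bell (242,183), pink (296,184), pink (221,241), red (191,182) and turquoise (187,155). I choose the black one, which sits in the kettlebell's neck with its wing pointing to the handle.

```bash
python3 - <<'E'
from h import *
for n,c in(('top',(242,183)),('side',(253,177))):
    p=snapshot(n)
    for d in trace(p,'plug_flange'):
        ys,xs=np.nonzero(d['pixels']);m=np.array([xs.mean(),ys.mean()])
        if np.hypot(*(m-c))<12: print(n,d['score'],m,onz(p,m,.135),len(xs))
    for d in trace(p,'kettlebell')[:1]:
        ys,xs=np.nonzero(d['pixels']);print('kb',onz(p,[xs.mean(),ys.mean()],.05))
    if n=='top':
        print('handle tip L/R',onz(p,[[120+304/2.6,100+85/2.6],[120+320/2.6,100+222/2.6]],.05), 'others',onz(p,[[133,185],[363,150]],.06))
E
```

```text
top 0.54 [241.75367647 181.93014706] [[0.50162407 0.06554386 0.135     ]] 272
kb [[0.53303406 0.07454032 0.05      ]]
handle tip L/R [[0.68449855 0.08833828 0.05      ]
 [0.50082674 0.06426828 0.05      ]] others [[ 0.49670021  0.43714849  0.06      ]
 [ 0.62562556 -0.34331505  0.06      ]]
side 0.71 [253.109375 177.140625] [[0.50190659 0.06235738 0.135     ]] 192
kb [[0.52445858 0.07009249 0.05      ]]
```

```bash
python3 -m handwheel '[[[-0.765,-0.728,-0.05,0,0,0,87],[-0.765,-0.728,-0.05,0,0,0,87],[-0.765,-0.728,-0.05,0,0,0,87],[-0.765,-0.728,-0.05,0,0,0,87],[-0.765,-0.728,-0.05,0,0,0,87]]]'
python3 -m handwheel '[[[-0.765,-0.728,-0.05,0,0,0,87],[-0.765,-0.728,-0.05,0,0,0,87],[-0.765,-0.728,-0.05,0,0,0,87],[-0.765,-0.728,-0.05,0,0,0,87],[-0.765,-0.728,-0.05,0,0,0,87]]]'
python3 -m handwheel '[[[-0.765,-0.728,-0.05,0,0,0,87],[-0.765,-0.728,-0.05,0,0,0,87],[-0.765,-0.728,-0.05,0,0,0,87],[-0.765,-0.728,-0.05,0,0,0,87],[-0.765,-0.728,-0.05,0,0,0,87]]]'
python3 -m handwheel '[[[-0.765,-0.728,-0.05,0,0,0,87],[-0.765,-0.728,-0.05,0,0,0,87],[-0.765,-0.728,-0.05,0,0,0,87],[-0.765,-0.728,-0.05,0,0,0,87],[-0.765,-0.728,-0.05,0,0,0,87]]]'
for i in 1 2 3; do python3 -m handwheel '[[[0,0,0,0,0,0.4,87],[0,0,0,0,0,0.8,87],[0,0,0,0,0,0.857,87],[0,0,0,0,0,0.857,87],[0,0,0,0,0,0.857,87],[0,0,0,0,0,0.857,87],[0,0,0,0,0,0.857,87],[0,0,0,0,0,0.857,87],[0,0,0,0,0,0.857,87]]]'; done
python3 - <<'E'
from h import *
s=read_state();print({k:np.round(v,3) for k,v in s.items()})
p=snapshot('wrist');print(np.round(p['mount'],3),p['intrinsics'][0][0])
for d in trace(p,'plug_flange'): print(d['score'],d['extent'],onz(p,[d['extent'][0]+d['extent'][2]/2,d['extent'][1]+d['extent'][3]/2],.135,s))
cv2.imwrite('pics/w1.png',p['frame'])
E
```

```text
clock: 1.32
position: [0.2772, 0.4756, 0.2312]
eef_rot: [180.0, 0.1, 162.0]
contact_force: [1.3, 1.0, 0.6]
grip_width: 0.0867
finger_force: 0.0
clock: 1.73
position: [0.3528, 0.3367, 0.2385]
eef_rot: [180.0, 0.1, 162.0]
contact_force: [-0.1, -0.3, 0.3]
grip_width: 0.0868
finger_force: 0.0
clock: 2.15
position: [0.4285, 0.1979, 0.246]
eef_rot: [180.0, 0.1, 162.0]
contact_force: [0.0, 0.5, -0.6]
grip_width: 0.0872
finger_force: 0.0
clock: 2.57
position: [0.5044, 0.059, 0.2534]
eef_rot: [-180.0, 0.2, 162.0]
contact_force: [-0.9, -0.5, -0.7]
grip_width: 0.0871
finger_force: 0.0
clock: 3.32
position: [0.5018, 0.0661, 0.2526]
eef_rot: [180.0, -0.0, 111.2]
contact_force: [0.5, 1.2, -1.1]
grip_width: 0.087
finger_force: 0.0
clock: 4.07
position: [0.5018, 0.0658, 0.2526]
eef_rot: [-180.0, -0.0, 60.0]
contact_force: [0.3, 0.4, -0.4]
grip_width: 0.0873
finger_force: 0.0
clock: 4.82
position: [0.5018, 0.0657, 0.2526]
eef_rot: [180.0, 0.0, 8.6]
contact_force: [-0.1, -0.4, -0.3]
grip_width: 0.0869
finger_force: 0.0
{'clock': np.float64(4.817), 'joints': array([-44.788,   0.235,  32.784, 102.409,  
[... 261 characters left out ...]
ot': array([1.79998e+02, 3.00000e-03, 8.60400e+00]), 'contact_force': array([-0.055, -0.354, -0.334]), 'torque': array([-0.015,  0.134,  0.05 ]), 'finger_force': np.float64(0.0), 'grip_width': np.float64(0.087)}
[[ 0.001  0.961  0.277  0.077]
 [ 1.    -0.    -0.001 -0.001]
 [-0.001  0.277 -0.961 -0.161]
 [ 0.     0.     0.     1.   ]] 312.83501016648694
0.81 [369.8, 155.0, 43.2, 47.5] [[ 0.53139615 -0.05782922  0.135     ]]
0.75 [75.3, 22.7, 53.7, 56.4] [[0.60283133 0.21147406 0.135     ]]
0.68 [218.9, 151.8, 68.8, 67.7] [[0.50553971 0.0677349  0.135     ]]
0.67 [85.1, 110.0, 53.5, 46.8] [[0.5343734  0.19978233 0.135     ]]
0.56 [162.4, 291.1, 42.9, 13.3] [[0.37597093 0.12111799 0.135     ]]
```

View pics/w1.png

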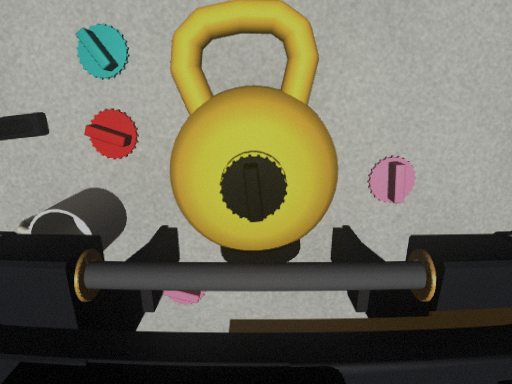

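The wrist picture shows the black plug in the bell's neck at (253,187), with the handle straight up. The turquoise, red and pink look-alikes lie off to the sides at (102,51), (112,134) and (392,180). Next is a close, brightened crop to read the wing.

```bash
python3 - <<'E'
import cv2,numpy as np
a=cv2.imread('pics/w1.png')[145:230,210:300]
a=np.clip(a.astype(float)*5,0,255).astype('uint8')
cv2.imwrite('pics/w1c.png',cv2.resize(a,None,fx=6,fy=6,interpolation=cv2.INTER_CUBIC))
E
```

```text
(no output)
```

View pics/w1c.png

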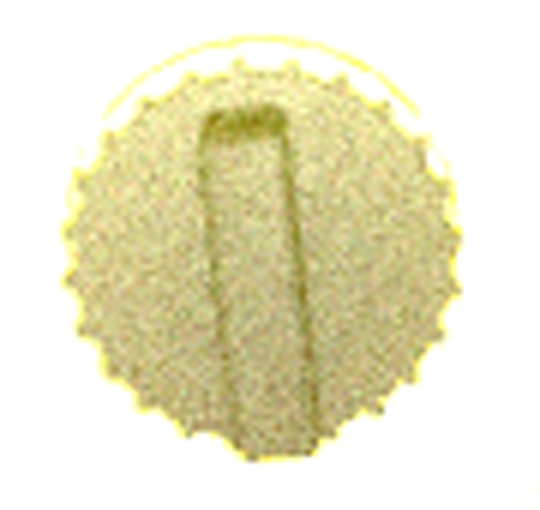

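```bash
python3 - <<'E'
from h import *
s=read_state();p=snapshot('wrist')
c=np.array([[204,140],[289,138],[321,440],[240,458]])/6+[210,145]
w=onz(p,c,.154,s)[:,:2];print(np.round(w,4))
for a,b in((3,0),(2,1)): v=w[b]-w[a];print(np.degrees(np.arctan2(v[1],v[0])),np.hypot(*v))
print(w.mean(0), np.hypot(*(w[0]-w[1])))
# flange circle centre
e=np.array([[68,250],[458,250],[260,68]])/6+[210,145];print(onz(p,e,.131,s))
# handle
print(onz(p,[[171,60],[318,60],[171,172],[337,172]],.06,s))
E
```

```text
[[0.5242 0.0784]
 [0.5263 0.0666]
 [0.4823 0.055 ]
 [0.4777 0.0664]]
14.478618145487603 0.04798229378447208
14.789342397575561 0.04545005481534348
[0.50262829 0.06660374] 0.011949171792236868
[[0.49905956 0.09692098 0.131     ]
 [0.5081863  0.03691252 0.131     ]
 [0.53173582 0.0716407  0.131     ]]
[[ 0.60980497  0.17233468  0.06      ]
 [ 0.63305889  0.01770425  0.06      ]
 [ 0.48805068  0.16172811  0.06      ]
 [ 0.51697769 -0.0284175   0.06      ]]
```

The black plug's wing is at about (0.5026, 0.0666) with yaw 14.6°, and the handle is at about 13.5°. I'll turn to the wing, go down and close part-way.

```bash
python3 -m handwheel '[[[0.006,-0.005,0.2,0,0,-0.1,87],[0.006,-0.005,0.4,0,0,-0.1,60],[0.006,-0.005,0.6,0,0,-0.1,40],[0.006,-0.005,0.7,0,0,-0.1,30],[0.006,-0.005,0.777,0,0,-0.1,30],[0.006,-0.005,0.777,0,0,-0.1,30],[0.006,-0.005,0.777,0,0,-0.1,30],[0.006,-0.005,0.777,0,0,-0.1,30],[0.006,-0.005,0.777,0,0,-0.1,30]]]'
python3 - <<'E'
from h import *
s=read_state();p=snapshot('wrist')
print(s['position'],s['contact_force'],s['grip_width'])
a=p['frame'][130:384,150:360];a=np.clip(a.astype(float)*4,0,255).astype('uint8')
cv2.imwrite('pics/w2.png',cv2.resize(a,None,fx=2.3,fy=2.3,interpolation=cv2.INTER_CUBIC))
E
```

```text
clock: 5.72
position: [0.5035, 0.0667, 0.1373]
eef_rot: [-180.0, -0.1, 14.3]
contact_force: [0.2, -0.2, -0.2]
grip_width: 0.0414
finger_force: 0.0
[0.50350256 0.06668809 0.1373365 ] [ 0.20171406 -0.19008891 -0.23979374] 0.04142562501884764
```

View pics/w2.png

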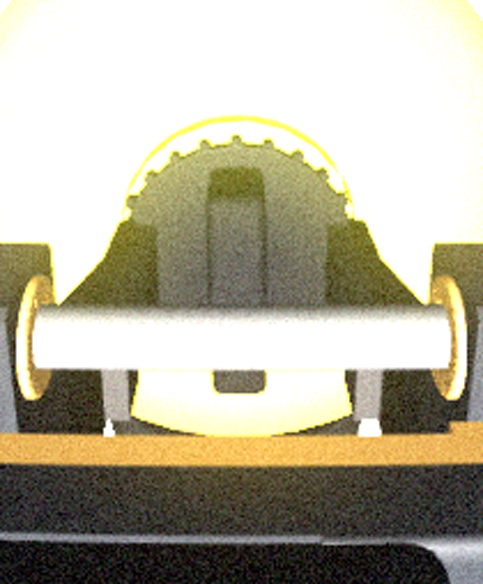

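The picture shows the fingers astride the black bar. The bar is upright at crop x≈238 and the finger midline is at about 242, so it is centred within 1 mm. I'll nudge over and close.

```bash
python3 -m handwheel '[[[0,-0.005,0,0,0,0,20],[0,-0.005,0,0,0,0,20],[0,-0.005,0,0,0,0,20],[0,-0.005,0,0,0,0,20],[0,-0.005,0,0,0,0,18],[0,-0.005,0,0,0,0,16]]]'
python3 -m handwheel '[[[0,0,0,0,0,0,15],[0,0,0,0,0,0,15],[0,0,0,0,0,0,14],[0,0,0,0,0,0,14],[0,0,0,0,0,0,14]]]'
python3 -m handwheel '[[[0,0,0,0,0,0,13],[0,0,0,0,0,0,12],[0,0,0,0,0,0,10],[0,0,0,0,0,0,10],[0,0,0,0,0,0,10]]]'
```

```text
clock: 6.27
position: [0.5024, 0.0672, 0.136]
eef_rot: [180.0, 0.0, 14.3]
contact_force: [0.8, 0.0, 0.3]
grip_width: 0.0173
finger_force: 0.0
clock: 6.68
position: [0.5024, 0.0672, 0.136]
eef_rot: [180.0, 0.0, 14.3]
contact_force: [0.8, 0.1, -1.0]
grip_width: 0.0142
finger_force: 0.0
clock: 7.1
position: [0.5024, 0.0672, 0.136]
eef_rot: [180.0, 0.0, 14.3]
contact_force: [0.6, -0.1, 0.0]
grip_width: 0.013
finger_force: 30.0
```

```bash
python3 -m handwheel '[[[0,0,0.002,0,0,0,10],[0,0,0.002,0,0,0,10],[0,0,0.002,0,0,0,10]]]'
python3 -m handwheel '[[[0,0,0,0,0,-0.05,10],[0,0,0,0,0,-0.05,10],[0,0,0,0,0,-0.05,10]]]'
```

```text
clock: 7.35
position: [0.5025, 0.0672, 0.1358]
eef_rot: [-180.0, -0.0, 14.3]
contact_force: [0.3, -0.0, 2.7]
grip_width: 0.0126
finger_force: 30.0
clock: 7.6
position: [0.5026, 0.0672, 0.1359]
eef_rot: [180.0, -0.0, 17.2]
contact_force: [0.9, 0.1, 2.5]
grip_width: 0.0129
finger_force: 30.0
```

```bash
python3 -m handwheel '[[[0,0,0.001,0,0,-0.05,10],[0,0,0.001,0,0,-0.10,10],[0,0,0.001,0,0,-0.15,10],[0,0,0.001,0,0,-0.18,10],[0,0,0.001,0,0,-0.18,10]]]'
python3 -m handwheel '[[[0,0,0,0,0,-0.03,10],[0,0,0,0,0,-0.06,10],[0,0,0,0,0,-0.06,10]]]'
python3 -m handwheel '[[[0,0,0,0,0,-0.03,10],[0,0,0,0,0,-0.06,10],[0,0,0,0,0,-0.06,10]]]'
```

```text
clock: 8.02
position: [0.5027, 0.0672, 0.1358]
eef_rot: [180.0, -0.0, 28.1]
contact_force: [-0.2, 1.0, 3.9]
grip_width: 0.0126
finger_force: 30.0
clock: 8.27
position: [0.5026, 0.0672, 0.1358]
eef_rot: [180.0, -0.0, 31.6]
contact_force: [-0.8, -0.9, 3.9]
grip_width: 0.0125
finger_force: 30.0
clock: 8.52
position: [0.5026, 0.0672, 0.1357]
eef_rot: [180.0, -0.0, 35.2]
contact_force: [-0.7, -0.5, 4.8]
grip_width: 0.0126
finger_force: 30.0
```

```bash
for i in 1 2 3; do python3 -m handwheel '[[[0,0,0,0,0,-0.03,10],[0,0,0,0,0,-0.06,10],[0,0,0,0,0,-0.06,10]]]' | grep -E 'pos|rot|contact'; done
```

```text
position: [0.5026, 0.0671, 0.1357]
eef_rot: [180.0, -0.0, 38.8]
contact_force: [-1.1, -0.8, 4.7]
position: [0.5026, 0.0671, 0.1357]
eef_rot: [180.0, -0.0, 42.4]
contact_force: [-1.1, 0.3, 5.2]
position: [0.5025, 0.0671, 0.1357]
eef_rot: [180.0, -0.0, 46.0]
contact_force: [-0.1, 0.0, 4.7]
```

```bash
for i in 1 2; do python3 -m handwheel '[[[0,0,0,0,0,-0.03,10],[0,0,0,0,0,-0.06,10],[0,0,0,0,0,-0.06,10]]]' | grep -E 'pos|rot|contact'; done
```

```text
position: [0.5025, 0.0671, 0.1357]
eef_rot: [180.0, -0.0, 49.6]
contact_force: [0.6, -0.4, 5.6]
position: [0.5025, 0.0671, 0.1357]
eef_rot: [180.0, -0.0, 53.2]
contact_force: [0.3, -1.0, 4.3]
```

```bash
for i in 1; do python3 -m handwheel '[[[0,0,0,0,0,-0.03,10],[0,0,0,0,0,-0.06,10],[0,0,0,0,0,-0.06,10]]]' | grep -E 'pos|rot|contact'; done
```

```text
position: [0.5025, 0.0671, 0.1357]
eef_rot: [180.0, -0.0, 56.8]
contact_force: [-0.8, -0.2, 5.9]
```

```bash
for i in 1 2; do python3 -m handwheel '[[[0,0,0,0,0,-0.03,10],[0,0,0,0,0,-0.06,10],[0,0,0,0,0,-0.06,10]]]' | grep -E 'pos|rot|contact'; done
```

```text
position: [0.5024, 0.0671, 0.1357]
eef_rot: [180.0, -0.0, 60.4]
contact_force: [-0.8, -0.3, 5.5]
position: [0.5023, 0.0671, 0.1356]
eef_rot: [-180.0, 0.0, 64.0]
contact_force: [-1.1, -0.3, 4.5]
```

```bash
for i in 1; do python3 -m handwheel '[[[0,0,0,0,0,-0.03,10],[0,0,0,0,0,-0.06,10],[0,0,0,0,0,-0.06,10]]]' | grep -E 'pos|rot|contact'; done
```

```text
position: [0.502, 0.0674, 0.1352]
eef_rot: [-180.0, 0.0, 67.6]
contact_force: [-0.8, -0.1, 0.3]
```

The press force fell to zero between 64 and 67.6°, so the thread start is found. I'll turn a little further into the gap and lower gently.

```bash
python3 -m handwheel '[[[0,0,0,0,0,-0.04,10],[0,0,0.006,0,0,-0.04,10],[0,0,0.006,0,0,-0.04,10]]]'| grep -E 'pos|rot|contact'
python3 -m handwheel '[[[0,0,0.004,0,0,0,10],[0,0,0.007,0,0,0,10],[0,0,0.007,0,0,0,10]]]'| grep -E 'pos|rot|contact'
```

```text
position: [0.502, 0.0673, 0.1341]
eef_rot: [-180.0, 0.0, 69.9]
contact_force: [-0.2, 0.5, -1.3]
position: [0.5023, 0.0673, 0.1334]
eef_rot: [-180.0, 0.0, 70.0]
contact_force: [-0.2, 1.3, -0.7]
```

```bash
for i in 1 2; do python3 -m handwheel '[[[0,0,0.004,0,0,0,10],[0,0,0.008,0,0,0,10],[0,0,0.008,0,0,0,10]]]'| grep -E 'pos|rot|contact'; done
```

```text
position: [0.5024, 0.0673, 0.1323]
eef_rot: [-180.0, -0.0, 70.1]
contact_force: [-0.1, 1.4, -1.5]
position: [0.5024, 0.0673, 0.1311]
eef_rot: [-180.0, -0.0, 70.1]
contact_force: [-1.0, 1.3, -0.9]
```

```bash
for i in 1 ; do python3 -m handwheel '[[[0,0,0.004,0,0,0,10],[0,0,0.008,0,0,0,10],[0,0,0.008,0,0,0,10]]]'| grep -E 'pos|rot|contact'; done
```

```text
position: [0.5024, 0.0673, 0.1299]
eef_rot: [-180.0, 0.0, 70.1]
contact_force: [-1.1, 0.9, -0.1]
```

```bash
for i in 1 2; do python3 -m handwheel '[[[0,0,0.002,0,0,0,10],[0,0,0.003,0,0,0,10],[0,0,0.003,0,0,0,10]]]'| grep -E 'pos|rot|contact'; done
```

```text
position: [0.5024, 0.0673, 0.1297]
eef_rot: [-180.0, -0.0, 70.1]
contact_force: [-1.4, 1.8, 3.4]
position: [0.5025, 0.0673, 0.1296]
eef_rot: [180.0, -0.0, 70.1]
contact_force: [-3.1, 1.7, 6.2]
```

It bottomed about 6.2 mm down, so it is seated in the groove. Now forward, following the lead of 4 mm per 60°.

```bash
python3 -m handwheel '[[[0,0,-0.001,0,0,0.05,10],[0,0,0,0,0,0.1,10],[0,0,0.001,0,0,0.15,10],[0,0,0.002,0,0,0.15,10]]]'
python3 -m handwheel '[[[0,0,0.0025,0,0,0.1,10],[0,0,0.004,0,0,0.15,10],[0,0,0.004,0,0,0.15,10]]]'
```

```text
clock: 12.85
position: [0.5028, 0.0675, 0.1291]
eef_rot: [180.0, -0.0, 60.9]
contact_force: [-1.1, 2.5, 4.2]
grip_width: 0.0131
finger_force: 30.0
clock: 13.1
position: [0.5029, 0.0673, 0.1285]
eef_rot: [180.0, -0.0, 52.0]
contact_force: [1.0, 2.1, 3.0]
grip_width: 0.0128
finger_force: 30.0
```

Following well, with 3–4 N down. I'll continue.

```bash
for i in 1 2; do python3 -m handwheel '[[[0,0,0.0025,0,0,0.1,10],[0,0,0.005,0,0,0.2,10],[0,0,0.0055,0,0,0.2,10]]]'| grep -E 'pos|rot|contact'; done
```

```text
position: [0.5028, 0.067, 0.1276]
eef_rot: [180.0, -0.0, 40.0]
contact_force: [0.4, 2.6, 4.8]
position: [0.5028, 0.0668, 0.1268]
eef_rot: [180.0, -0.0, 28.1]
contact_force: [0.4, 0.2, 7.0]
```

```bash
for i in 1 2; do python3 -m handwheel '[[[0,0,0.0025,0,0,0.1,10],[0,0,0.005,0,0,0.2,10],[0,0,0.0055,0,0,0.2,10]]]'| grep -E 'pos|rot|contact'; done
```

```text
position: [0.5027, 0.0666, 0.126]
eef_rot: [180.0, -0.0, 16.2]
contact_force: [0.6, -0.8, 7.2]
position: [0.5025, 0.0665, 0.1252]
eef_rot: [180.0, -0.0, 4.2]
contact_force: [-0.7, -1.3, 7.1]
```

```bash
python3 -m handwheel '[[[0,0,0.0015,0,0,0.1,10],[0,0,0.004,0,0,0.2,10],[0,0,0.004,0,0,0.2,10]]]'| grep -E 'pos|rot|contact'; python3 - <<'E'
from h import *
s=read_state();print(s['torque'],s['joints'][6])
E
python3 -m handwheel '[[[0,0,0.001,0,0,0.06,10],[0,0,0.002,0,0,0.1,10],[0,0,0.002,0,0,0.1,10]]]'| grep -E 'pos|rot|contact'; python3 - <<'E'
from h import *
s=read_state();print(s['torque'],s['joints'][6])
E
```

```text
position: [0.5024, 0.0667, 0.1244]
eef_rot: [180.0, 0.0, -7.8]
contact_force: [-0.8, -0.2, 5.7]
[-0.16078406  0.18860391 -0.11257022] -105.72075216912381
position: [0.5024, 0.0669, 0.1241]
eef_rot: [180.0, 0.0, -13.6]
contact_force: [-0.7, -0.3, 5.1]
[-0.12180124  0.21705099  0.05465207] -111.42973058683796
```

```bash
for i in 1 2; do python3 -m handwheel '[[[0,0,0.001,0,0,0.05,10],[0,0,0.001,0,0,0.08,10],[0,0,0.001,0,0,0.08,10]]]'| grep -E 'pos|rot|contact'; python3 - <<'E'
from h import *
s=read_state();print(s['torque'],s['tau'][6])
E
done
```

```text
position: [0.5023, 0.067, 0.1238]
eef_rot: [180.0, 0.0, -18.4]
contact_force: [0.2, 0.5, 3.3]
[-0.06281652  0.11579971 -0.02884968] -0.8437280729413033
position: [0.5023, 0.0671, 0.1237]
eef_rot: [180.0, 0.0, -23.3]
contact_force: [-0.5, -0.3, 6.2]
[-0.10028519  0.26711519  0.07144807] -0.8614927344024181
```

```bash
for i in 1; do python3 -m handwheel '[[[0,0,0,0,0,0.05,10],[0,0,0,0,0,0.06,10],[0,0,0,0,0,0.06,10]]]'| grep -E 'pos|rot|contact'; python3 - <<'E'
from h import *
s=read_state();print(s['torque'],s['tau'][6])
E
done
```

```text
position: [0.5024, 0.067, 0.1238]
eef_rot: [180.0, 0.0, -26.9]
contact_force: [-0.3, -1.3, 5.3]
[-0.11889681  0.3384442   0.04539637] -0.4081624187529087
```

```bash
cat > t.py <<'E'
from h import *
T=[]
for i in range(3):
    T.append(np.r_[read_state()['torque'],read_state()['contact_force'][2]]);snapshot('top')
print(np.round(np.mean(T,0),3),read_state()['joints'][6])
E
for i in 1 2; do python3 -m handwheel '[[[0,0,0,0,0,0.03,10],[0,0,0,0,0,0.06,10],[0,0,0,0,0,0.06,10]]]'| grep -E 'pos|rot|contact'; python3 t.py
done
```

```text
position: [0.5024, 0.0671, 0.1238]
eef_rot: [180.0, 0.0, -30.6]
contact_force: [0.2, -0.4, 4.9]
[-0.09   0.292 -0.028  5.004] -128.05399637596793
position: [0.5024, 0.0671, 0.1238]
eef_rot: [180.0, -0.0, -34.2]
contact_force: [-0.4, -0.2, 5.3]
[-0.062  0.247 -0.014  5.224] -131.60793364844204
```

```bash
for i in 1 2; do python3 -m handwheel '[[[0,0,0,0,0,0.03,10],[0,0,0,0,0,0.06,10],[0,0,0,0,0,0.06,10]]]'| grep -E 'pos|rot|contact'; python3 t.py
done
```

```text
position: [0.5024, 0.0669, 0.1237]
eef_rot: [180.0, -0.0, -37.8]
contact_force: [0.0, -1.4, 5.2]
[-0.219  0.341  0.119  5.408] -135.14432588065807
position: [0.5023, 0.0668, 0.1238]
eef_rot: [180.0, -0.0, -41.3]
contact_force: [-1.5, -1.8, 6.3]
[-0.377  0.35   0.576  5.846] -138.65842198523634
```

The torque has risen to 0.58 N m, a bit past snug. I'll ease the wrist back slightly and check.

```bash
python3 -m handwheel '[[[0,0,-0.001,0,0,-0.03,10],[0,0,-0.002,0,0,-0.04,10],[0,0,-0.002,0,0,-0.04,10]]]'; python3 t.py
```

```text
clock: 17.2
position: [0.5023, 0.0668, 0.1238]
eef_rot: [180.0, -0.0, -39.0]
contact_force: [0.5, -2.0, 1.3]
grip_width: 0.0126
finger_force: 30.0
[-0.387 -0.072 -0.096  0.757] -136.57465456948896
```

```bash
python3 -m handwheel '[[[0,0,0,0,0,0.01,10],[0,0,0,0,0,0.02,10],[0,0,0,0,0,0.02,10]]]'; python3 t.py
```

```text
clock: 17.6
position: [0.5023, 0.0668, 0.1238]
eef_rot: [180.0, -0.0, -40.4]
contact_force: [1.8, -3.2, -1.7]
grip_width: 0.0128
finger_force: 30.1
[-0.879 -0.235  0.379 -2.543] -137.77066065533512
```

The plug is firm and snug. I'll relax the twist, let go and look.

```bash
python3 -m handwheel '[[[0,0,0,0,0,-0.008,10],[0,0,0,0,0,-0.008,10],[0,0,0,0,0,-0.008,14],[0,0,0,0,0,-0.008,20],[0,0,0,0,0,-0.008,40],[0,0,0,0,0,-0.008,40],[0,0,0,0,0,-0.008,40],[0,0,0,0,0,-0.008,40]]]'
python3 -m handwheel '[[[0,0,-0.2,0,0,0,45],[0,0,-0.4,0,0,0,60],[0,0,-0.6,0,0,0,60],[0,0,-0.8,0,0,0,60],[0,0,-0.8,0,0,0,60],[0,0,-0.8,0,0,0,60]]]'
python3 - <<'E'
from h import *
s=read_state();p=snapshot('wrist');q=snapshot('side')
a=cv2.resize(np.clip(p['frame'][110:260,180:330].astype(float)*3,0,255).astype('uint8'),(500,500),interpolation=cv2.INTER_CUBIC)
b=cv2.resize(np.clip(q['frame'][150:210,222:282].astype(float)*1.5,0,255).astype('uint8'),(300,300),interpolation=cv2.INTER_CUBIC)
b=np.vstack([b,np.zeros((200,300,3),'uint8')])
cv2.imwrite('pics/w3.png',np.hstack([a,b]))
E
```

```text
clock: 18.42
position: [0.5024, 0.0675, 0.1241]
eef_rot: [-180.0, 0.0, -39.8]
contact_force: [-0.7, 0.2, -0.5]
grip_width: 0.0366
finger_force: 0.0
clock: 18.92
position: [0.5034, 0.0676, 0.2456]
eef_rot: [-179.8, -0.1, -39.8]
contact_force: [-0.2, -0.6, -1.4]
grip_width: 0.059
finger_force: 0.0
```

View pics/w3.png

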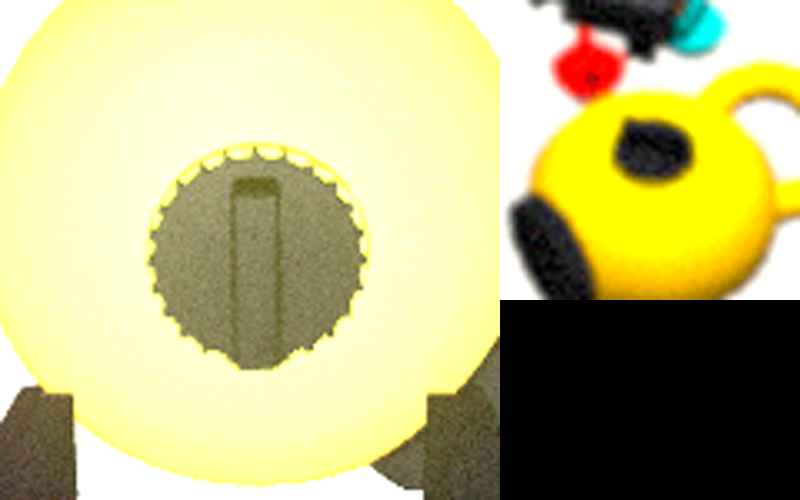

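The left crop shows the plug concentric on the rim at (258,255), with the bar upright and therefore still at the released angle. The right crop shows the flange lying flat on the neck at (653,152). The fingers are clear, so I'm handing in.

```bash
python3 -c "
from plant import *
print(hand_in())"
```

```text
the job is handed in; nothing more can be done
None
```

The job is handed in: the plug was turned back about 52° to the thread drop, then screwed home level on the neck and released. The wrist torque peaked near 0.58 N m, above the 0.15–0.25 snug range, so I can't rule out that the 40 N limit was passed; the verdict wasn't shown.

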